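# Close a sample case for transport: retaining flap down, then lid snapped shut

## Task

Get the sample case ready to travel: push the upright clear flap down flat over the vials so that it holds them in, then swing the lid over and press its front edge down until the catch snaps over it and the lid is fully shut. It all goes with a fingertip push; nothing is to be picked up: leave the vials in their cells and the other things on the bench where they are.

Things in the scene. Friction and masses are not known exactly. Their poses are not given: they have to be found in the camera images.
- case: Grey sample case, fixed to the bench: an open-topped shell 90 (x) x 90 (y) x 68 mm high, 7 mm walls, with 3 x 3 square cells that hold glass vials (caps reach 58 mm). Origin: centre of its underside, on the bench. +x points from its front (orange catch) to its back (lid hinge), +y to its left end, z up.
- flap (a joint): Angle of the retaining flap, rad: 0 = flat inside the case over the vials, 1.57 = upright, 1.75 = end stop, leaning out to the front. Clear sheet in an orange frame, 68 mm wide along the case's y, 3 mm thick (4.5 at the orange bar on its free edge). To fold down, its free edge goes over toward the back (+x of the case). Its stiff hinge (0.025 N m, about 1 N at mid-flap) holds any angle.
- flap_hinge (a point): Middle of the flap's hinge axis, which runs along the case's y just inside the front wall; in the case's frame at (-33, 0, 62.5) mm. Does not move with the flap.
- flap_edge (a point): Middle of the flap's free edge, 66 mm from flap_hinge, at mid-thickness; moves with the flap. With the flap flat its sheet's top lies 64 mm above the bench, 4 mm below the case's rim.
- lid (a joint): Angle of the lid, rad: 0 = shut flat on the rim, 1.57 = upright, 2.05 = end stop, leaning back. Flat grey lid, 91 x 90 mm, 13 mm thick, dark pad inside, hinged at the back of the case; about 160 g. Its stiff hinge (0.14 N m, about 2 N at the free edge) holds any angle. If the flap still stands, the lid runs against it and cannot close.
- lid_hinge (a point): Middle of the lid's hinge axis, which runs along the case's y; in the case's frame at (48.5, 0, 70) mm. Does not move with the lid.
- lid_edge (a point): Middle of the lid's free edge, on its outer face (the top face when shut); moves with the lid. It lies 94 mm along the lid from lid_hinge, and the flat outer face lies 11 mm outside the hinge axis (above it when shut; ribs on it stand up to 3 mm higher). With the lid shut: at the front of the case, 81 mm above the bench.
- catch (a joint): Deflection of the snap catch, rad: 0 = at rest, grows as its top is pushed out to the front. Orange sprung tongue, 32 mm wide, mid-front of the case, top 80 mm above the bench, 59 mm in front of the case's origin. A bead on the lid's front edge clicks under it in the last 10 mm of travel (lid 0.10 to 0 rad), when the front edge must be pressed down with about 5 to 10 N.
- sample_0: Glass sample vial with a blue cap, 20 mm wide, 54 high, 18 g, standing loose in a cell of the case. Origin: centre of its underside, 4 mm above the bench.
- sample_1: Glass sample vial with a red cap, 20 mm wide, 54 high, 18 g, standing loose in a cell of the case. Origin: centre of its underside, 4 mm above the bench.
- sample_2: Glass sample vial with a black cap, 20 mm wide, 54 high, 18 g, standing loose in a cell of the case. Origin: centre of its underside, 4 mm above the bench.
- sample_3: Glass sample vial with a blue cap, 20 mm wide, 54 high, 18 g, standing loose in a cell of the case. Origin: centre of its underside, 4 mm above the bench.
- sample_4: Glass sample vial with a clear cap, 20 mm wide, 54 high, 18 g, standing loose in a cell of the case. Origin: centre of its underside, 4 mm above the bench.
- timer: Bystander: white bench timer with three keys, 58 x 62 x 20 mm, lying near the bench's front edge on the right. Origin: centre of its underside.
- marker: Bystander: white marker pen with a black cap, 135 mm long, 14 high, lying near the front edge. Origin: centre of its underside.
- weight_box: Bystander: closed wooden calibration-weight box, 66 x 100 x 33 mm, behind the case on the right. Origin: centre of its underside.
- cal_weight: Bystander: grey 200 g calibration weight with a knob, 30 mm wide, 48 high, left of the case. Origin: centre of its underside.
- weighing_boat: Bystander: white square plastic weighing boat, 72 x 72 x 15 mm, left of the case. Origin: centre of its underside.
- white_bottle: Bystander: small white squeeze bottle, 30 mm wide, 105 high, standing upright just beyond the case's left (+y) end. Origin: centre of its underside.
- brown_bottle: Bystander: small brown dropper bottle with a black rubber top, 33 mm wide, 102 high, standing upright just beyond the case's right (-y) end. Origin: centre of its underside.
- crucible: Bystander: white porcelain crucible, 40 mm wide, 31 high, left of the case. Origin: centre of its underside.
Mind the look-alikes: they are no part of the job. Several things have the shape of the case; the one meant has the colours described above.

How it is judged (in metres and radians):
On the way, in this order (a step that is already met when the one before it is completed fails the run):
1. the flap lies flat over the vials while the lid is still open (value of joint flap below 0.08 rad and value of joint lid above 1 rad), for 0.2 s.
2. the lid is shut over the flap and the catch has snapped over it (value of joint lid below 0.035 rad and value of joint catch below 0.04 rad and value of joint flap below 0.08 rad), for 0.2 s.
At the end, for the whole second after the job is handed in: Flap flat within 0.08 rad; lid shut within 0.035 rad (3 mm at its front edge); catch sprung back over its bead within 0.04 rad; all five vials stand in their cells under the flap (underside at most 12 mm above the bench, upright within 0.35 rad) (all of step 2 and z of each of sample_0, sample_1, sample_2, sample_3, sample_4 in the frame of case below 0.012 m and angle between each of sample_0, sample_1, sample_2, sample_3, sample_4's own z axis and vertical below 0.35 rad); the robot touches nothing.
It fails at once if a vial is lifted out of its cell (more than 25 mm above the bench) or carried away (z of any of sample_0, sample_1, sample_2, sample_3, sample_4 in the frame of case above 0.025 m).
It fails at once if one of the other things on the bench is moved by more than 20 mm (distance of any of white_bottle, brown_bottle, timer, marker, weight_box, cal_weight, weighing_boat, crucible from where it was at the start of the episode above 0.02 m).
It also fails if it takes over 40 s, if anything falls off the work surface, if the arm or the gripper's body presses on something with over 40 N, if the wrist force passes 120 N, or if a joint passes its speed limit or range.

## Robot

A 6-joint arm with a two-finger parallel gripper is mounted at the origin on a cart in front of the work surface, level with it; the furniture and walls round the work are solid. World frame = base frame: x ahead of the robot, y to its left, z up, the work surface at z = 0. Lengths are in mm, angles in rad, forces in N, time in s.
With the tool pointing down it reaches from about 425 to 950 mm from the base axis. Payload 3.5 kg.
Tool frame: the origin (TCP) lies on the centre line of the jaws, within the pads' length; the fingertips stand 19 mm ahead of it and the grasp point (between the pads) is the TCP; z points along the fingers, y is the line along which they close (so a half turn about z gives the same grasp; the last joint's range is limited). The gripper opens to 85 mm and grips with 20 to 120 N. Pads are 22 mm wide; open, the fingers measure 114 mm over their backs; the gripper's body (76 mm by 85 mm) begins 54 mm behind the grasp point. The pads swing forward as they close: fully open they stand 13 mm farther back than shut.
Start: joints at [-1.257, 0.286, 1.577, -0, 1.279, -0.15], TCP at [301.981, -603.667, 250.325] pointing down, gripper open.
Joint ranges: [-2.77, 2.77], [-0.9, 2.22], [0.21, 2.48], [-1.53, 4.67], [0.24, 2.81], [-2.84, 2.84]. Speed limits (rad/s): [2.79, 2.79, 3.14, 3.14, 3.14, 3.14].

## Interface

Orientations are given as [roll, pitch, yaw] about the fixed x, y, z axes, in that order (R = Rz(yaw) Ry(pitch) Rx(roll)).
In Python, from cell import * gives the robot as it stands.
- The arm moves only by the shell command python3 -m inch 'ROWS'. ROWS is JSON, a list that holds one entry, the list of rows, each a list of 7 numbers: the turn, a rotation vector about the world's x, y, z in degrees, then the shift along the world's x, y, z in m, then the gripper's target within -1 to 1 (shut at 1, half-way at 0, fully open at -1). In form: [[[rx, ry, rz, x, y, z, grip], ...]]. A call has exactly 5 rows; each row shifts and turns the commanded pose from where the row before left it; what a row does not reach is not made up. A row lasts 1/10 s, in which the tool goes at most 50 mm and 8.59 degrees, less where a joint would pass 70% of its speed; a pose out of reach is approached as far as the arm can. A call is refused whole if a number of a shift passes 0.05 or a number of a turn 8.59, either way. A call with a gripper value outside its range is refused whole. The fingers move at their own pace and stop on an object; the grip force is fixed at half the most. Time passes only in rows, so rows that do not move let the fingers close, or fill a call up. It gives the time, the measured TCP pose, the force, the opening and the grip force at its end, in the units of the state.
- observe(): the state, without advancing time (a new reading comes with each control period).
- get_image(name): name is "side" or "top"; returns the picture (480x640x3 uint8, blue, green, red); there is no depth.
- camera_model(name): a dict with "K" (3x3 intrinsics, pixels), "cam_to_world" (4x4, takes a point from camera to world coordinates). Camera axes: x right, y up, looking along -z (the intrinsics and any distortion apply to the point x, -y, -z); pixel columns grow to the right and rows downward; lengths in mm; the calibration is good to about 2 mm. A picture is of the moment at which its call begins. camera_model takes no time and is no camera call.
- sign_off(): hands the job in; it is judged then, once.
Trained networks look in the newest picture that a camera, given by its name, has taken for a name from the list of things; names that differ only in an ending like _2 or _b are one class to them, and where a whole thing is asked for, a point or a joint stands for the part that bears it (a point fixed in the world has none). Each returns a list of dicts, best first, with "conf" (0 to 1); they miss things now and then, are a little off and sometimes report something else, mostly with a low value. They report only what shows in the picture. A call takes as long as a camera call. They do not tell look-alikes from the thing itself.
- find_in(camera, label): "position" ([column, row] in pixels, amid what is visible of it).
- cut_out(camera, label): "region" (480x640 bool, what is visible of it) and "position" ([column, row] in pixels, amid what is visible of it).
- landmark_of(camera, label): "position" ([column, row] in pixels: a listed point, or the origin of a listed thing).
The state is a dict: "time_s": time; "joints": joint angles; "dq": joint speeds; "joint_efforts": joint torques, N m; "tcp_pos": TCP position; "tool_rot": TCP orientation; "ft_force": force on the tool from outside, world axes, zero at the start; "torque": the same for the moment, N m; "width": opening from 0.0 (shut) to 1.0 (fully open); "gripper_force": force on a finger pad.
Only numpy, scipy, OpenCV 4.12 (cv2) and the standard library are available. Lean on these libraries where they do the work, as an engineer would, in place of code of your own. Each camera call takes 0.05 s, during which the arm holds its last target. There are 200 camera calls.

## Working session

There is one attempt and no reset: what is moved stays moved. The work goes in short steps, Python scripts to look and compute and a shell command to move; the robot and the scene stay as the last step left them, time stands still between calls to the robot, and variables do not carry over. Pictures are saved under pics/ and viewed, at most 10 in all, crops included, and the job is handed in when it is done.

```bash
mkdir -p pics; python3 - <<'E'
from cell import *
import cv2
for n in("side","top"):
    cv2.imwrite(f"pics/{n}0.png",get_image(n))
    for l in("case","flap_hinge","flap_edge","lid_hinge","lid_edge","catch","white_bottle","brown_bottle"):
        print(n,l,[(([round(float(v)) for v in d["position"]]),round(d["conf"],2)) for d in landmark_of(n,l)][:4])
    c=camera_model(n);print(c["cam_to_world"],c["K"])
s=observe();print(s["time_s"],s["tcp_pos"],s["tool_rot"])
E
```

```text
side case [([366, 208], 0.97), ([340, 270], 0.83)]
side flap_hinge [([361, 247], 0.88), ([380, 184], 0.86), ([251, 333], 0.55)]
side flap_edge [([368, 217], 0.6)]
side lid_hinge [([344, 175], 0.94), ([315, 233], 0.81)]
side lid_edge [([386, 179], 0.94), ([293, 194], 0.68)]Traceback (most recent call last):
  File "<stdin>", line 6, in <module>
ValueError: it knows: brown_bottle, cal_weight, case, crucible, flap_edge, flap_hinge, lid_edge, lid_hinge, marker, sample, timer, weighing_boat, weight_box, white_bottle
```

```bash
python3 - <<'E'
from cell import *
import cv2
for n in("side","top"):
    cv2.imwrite(f"pics/{n}1.png",get_image(n))
    for l in("case","flap_hinge","flap_edge","lid_hinge","lid_edge","white_bottle","brown_bottle"):
        print(n,l,[(([round(float(v),1) for v in d["position"]]),round(d["conf"],2)) for d in landmark_of(n,l)][:4])
    c=camera_model(n);print(c["cam_to_world"].round(3) if hasattr(c["cam_to_world"],"round") else c["cam_to_world"],c["K"],c.keys())
s=observe();print(s["time_s"],s["tcp_pos"],s["tool_rot"])
E
```

```text
side case [([338.6, 268.0], 0.94)]
side flap_hinge [([383.0, 185.5], 0.97), ([361.4, 248.9], 0.63)]
side flap_edge [([365.1, 214.0], 0.58), ([286.2, 338.4], 0.36)]
side lid_hinge [([349.3, 170.7], 0.92), ([315.0, 236.4], 0.72)]
side lid_edge [([383.0, 177.0], 0.95), ([292.6, 195.7], 0.6)]
side white_bottle [([338.4, 303.8], 0.59), ([335.5, 256.3], 0.31)]
side brown_bottle []
[[-8.85000e-01  2.71000e-01 -3.78000e-01  2.10460e+02]
 [-4.65000e-01 -5.49000e-01  6.95000e-01  4.76274e+02]
 [-1.90000e-02  7.91000e-01  6.12000e-01  6.08133e+02]
 [ 0.00000e+00  0.00000e+00  0.00000e+00  1.00000e+00]] [[486.65148806   0.         326.00147719]
 [  0.         486.65148806 234.90541948]
 [  0.           0.           1.        ]] dict_keys(['K', 'cam_to_world'])
top case [([334.2, 258.5], 0.58), ([430.1, 244.9], 0.58)]
top flap_hinge [([434.0, 251.5], 0.86), ([336.6, 271.5], 0.72)]
top flap_edge [([251.1, 255.1], 0.72), ([343.1, 272.3], 0.61)]
top lid_hinge [([326.2, 272.4], 0.73), ([328.4, 234.1], 0.65), ([433.9, 213.0], 0.6), ([244.2, 229.9], 0.4)]
top lid_edge [([436.5, 256.3], 0.91), ([330.8, 210.2], 0.78)]
top white_bottle [([297.3, 273.9], 0.44)]
top brown_bottle [([320.3, 247.5], 0.62), ([373.5, 247.2], 0.54)]
[[ 2.600000e-02  9.870000e-01 -1.600000e-01  3.598940e+02]
 [-1.000000e+00  2.700000e-02  3.000000e-03 -1.109090e+02]
 [ 8.000000e-03  1.590000e-01  9.870000e-01  1.249602e+03]
 [ 0.000000e+00  0.000000e+00  0.000000e+00  1.000000e+00]] [[566.87490845   0.         325.76517891]
 [  0.         566.87490845 235.57535111]
 [  0.           0.           1.        ]] dict_keys(['K', 'cam_to_world'])
1.1 [ 301.97681504 -603.66350091  250.34187591] [-3.14159242e+00 -2.42412217e-05  4.63737840e-01]
```

View pics/side1.png

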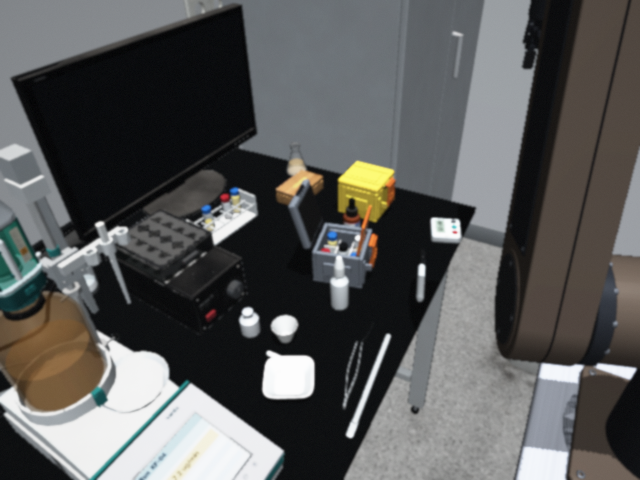

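View pics/top1.png

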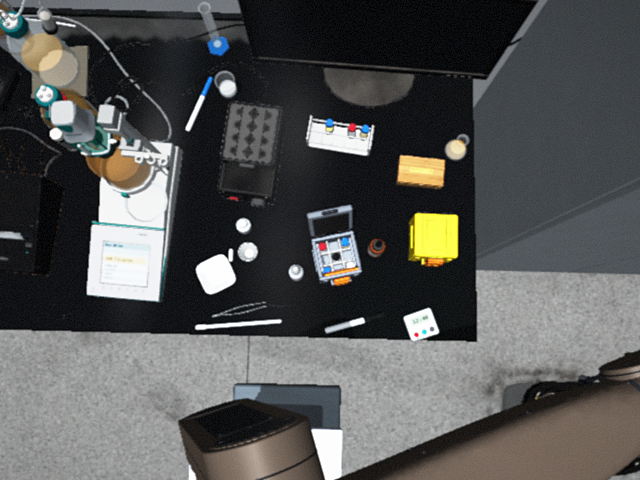

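The grey case with the orange catch is at top (336,256) and side (340,255). Three things could be taken for it: the yellow closed case at top (434,240) / side (366,190), the white vial rack at top (340,135), and the black block at top (250,140). I choose the grey one, fit its pose, and check it in a crop.

```bash
cat > h.py <<'E'
from cell import *
import numpy as np, cv2
from scipy.optimize import least_squares
CM={n:camera_model(n) for n in("side","top")}
def proj(n,P):
    c=CM[n];T=np.linalg.inv(np.array(c["cam_to_world"]));p=T[:3,:3]@np.asarray(P,float)+T[:3,3]
    q=np.array(c["K"])@np.array([p[0],-p[1],-p[2]]);return q[:2]/q[2]
def W(th,p):
    x,y,a=th[:3];c,s=np.cos(a),np.sin(a);return np.array([x+c*p[0]-s*p[1],y+s*p[0]+c*p[1],p[2]])
def lidpt(a,d=94,o=11,y=0): # d along the lid, o outside
    return [48.5-d*np.cos(a)+o*np.sin(a),y,70+d*np.sin(a)+o*np.cos(a)]
def flappt(a,d=66,o=0,y=0): return [-33+d*np.cos(a)-o*np.sin(a),y,62.5+d*np.sin(a)+o*np.cos(a)]
def draw(th,lid,flap,fn,half=60):
    out=[]
    for n in("side","top"):
        im=get_image(n).copy();k=6 if half<=60 else 4
        c=proj(n,W(th,[0,0,60])).astype(int);x0,y0=c-half
        cr=cv2.resize(im[y0:y0+2*half,x0:x0+2*half],None,fx=k*.55,fy=k*.55,interpolation=cv2.INTER_CUBIC);k*=.55
        def pl(L,col):
            q=np.array([((proj(n,W(th,p))-[x0-.5,y0-.5])*k) for p in L]).astype(int);cv2.polylines(cr,[q],True,col,1)
        pl([(sx*45,sy*45,68) for sx,sy in((1,1),(1,-1),(-1,-1),(-1,1))],(0,255,0))
        pl([(sx*45,sy*45,0) for sx,sy in((1,1),(1,-1),(-1,-1),(-1,1))],(255,255,0))
        pl([lidpt(lid,3,11,45),lidpt(lid,94,11,45),lidpt(lid,94,11,-45),lidpt(lid,3,11,-45)],(255,0,255))
        pl([flappt(flap,0,0,34),flappt(flap,66,0,34),flappt(flap,66,0,-34),flappt(flap,0,0,-34)],(0,255,255))
        out.append(cr)
    cv2.imwrite(fn,np.hstack(out))
E
python3 - <<'E'
from h import *
O=[("side",[0,0,0],(339,268)),("side",[-33,0,62.5],(361.4,248.9)),("side",[48.5,0,70],(315,236.4)),
("top",[0,0,0],(334.2,258.5)),("top",[-33,0,62.5],(336.6,271.5)),("top",[48.5,0,70],(328.4,234.1))]
L=[("side",(292.6,195.7)),("top",(330.8,210.2))]
def f(t):
    r=[proj(n,W(t,p))-o for n,p,o in O]+[proj(n,W(t,lidpt(t[3])))-o for n,o in L]
    return np.concatenate(r)
s=least_squares(f,[350,-130,0,1.8],loss="soft_l1",x_scale=[10,10,.1,.1]);print(s.x,s.fun.round(1))
draw(s.x,s.x[3],1.57,"pics/c1.png")
for l in ("white_bottle","brown_bottle"):
    for n in("side","top"):
        print(l,n,[(d["position"],round(d["conf"],2)) for d in find_in(n,l)][:2])
E
```

```text
[ 5.09157491e+02 -1.32626186e+02  2.29879048e-01  1.85110083e+00] [ 3.1  2.2 -1.1 -2.2  0.9  0.6 -1.2  0.8  0.2 -0.5  0.5 -1.1  1.  -2.1
 -5.1 -2.5]
white_bottle side [([336.0, 284.1], 0.62), ([295.9, 183.2], 0.3)]
white_bottle top [([294.8, 273.0], 0.61), ([374.9, 246.8], 0.23)]
brown_bottle side [([351.5, 219.0], 0.94)]
brown_bottle top [([373.8, 248.5], 0.6), ([344.7, 243.3], 0.24)]
```

View pics/c1.png

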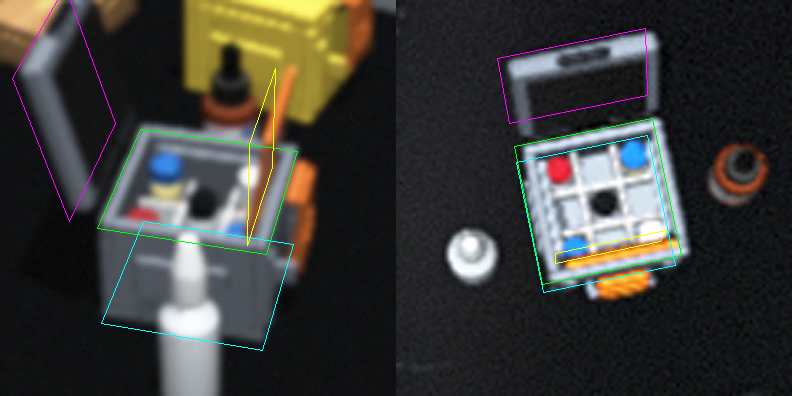

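The crop shows the grey case with the orange catch and five vials (blue, red, black, blue, clear), its flap upright and its lid leaning back. The pose is roughly right. I'll look at brightened plain crops to refine it.

```bash
python3 - <<'E'
from h import *
o=[]
for n,(x0,y0) in(("side",(270,170)),("top",(270,190))):
    im=np.mean([get_image(n).astype(float) for _ in range(4)],0)[y0:y0+120,x0:x0+100]
    im=cv2.resize((255*(im/255)**.45).clip(0,255).astype(np.uint8),None,fx=4,fy=4,interpolation=cv2.INTER_CUBIC)
    for i in range(0,100,20): cv2.putText(im,str(x0+i),(i*4,8),0,.3,(0,255,0));cv2.line(im,(i*4,10),(i*4,15),(0,255,0))
    for i in range(0,120,20): cv2.putText(im,str(y0+i),(0,i*4+4),0,.3,(0,255,0))
    o.append(im)
cv2.imwrite("pics/b1.png",np.hstack(o))
E
```

```text
(no output)
```

View pics/b1.png

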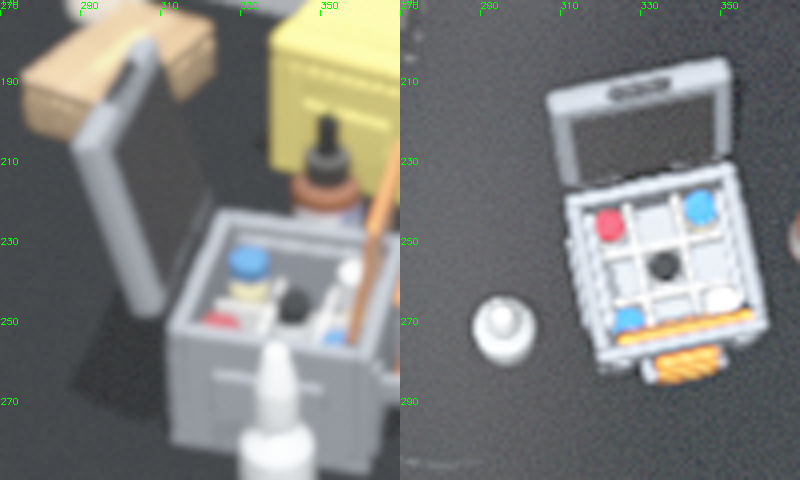

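```bash
python3 - <<'E'
from h import *
S=lambda u,v:("side",(270+u/4,170+v/4)); T=lambda u,v:("top",(270+(u-400)/4,190+v/4))
O=[([45,-45,68],*S(222,212)),([45,45,68],*S(170,325)),([-45,45,68],*S(376,353)),([45,45,0],*S(172,440)),([-45,45,0],*S(368,472)),
([45,45,68],*T(567,198)),([45,-45,68],*T(733,167))]
L=[(45,*S(75,150)),(-45,*S(135,40)),(45,*T(548,97)),(-45,*T(728,60))]
F=[(-34,*T(752,314)),(34,*T(617,340))]
def f(t):
    r=[proj(n,W(t,p))-o for p,n,o in O]+[proj(n,W(t,lidpt(t[3],y=y)))-o for y,n,o in L]+[proj(n,W(t,flappt(t[4],y=y)))-o for y,n,o in F]
    return np.concatenate(r)
s=least_squares(f,[510,-130,.2,1.8,1.6],loss="soft_l1");print(s.x,s.fun.reshape(-1,2).round(1).tolist())
th=s.x
for nm,p in(("flap_edge",flappt(th[4])),("lid_edge",lidpt(th[3])),("lid_shut",lidpt(0)),("flaphinge",flappt(0,0))):print(nm,W(th,p).round(),np.round(p))
def tri(a,b):
    g=lambda P:np.r_[proj("side",P)-a,proj("top",P)-b]
    q=least_squares(g,[510,-130,50]);return q.x.round(),q.fun.round(1)
print("white",tri((339.5,259),(295.5,270.5)),"brown",tri((352,199),(375,245)))
draw(th,th[3],th[4],"pics/c2.png")
E
```

```text
[ 5.08920968e+02 -1.38633760e+02  2.28562638e-01  1.82219726e+00
  1.68400004e+00] [[0.3, -1.0], [0.2, 0.5], [-0.3, 1.3], [1.1, 0.5], [0.6, 0.5], [-0.5, -0.4], [-0.3, -1.1], [0.0, -1.4], [0.7, -1.8], [-0.4, -0.7], [-0.5, -0.4], [0.2, -0.2], [0.4, 0.1]]
flap_edge [ 470. -148.  128.] [-40.   0. 128.]
lid_edge [ 589. -120.  158.] [ 83.   0. 158.]
lid_shut [ 465. -149.   81.] [-46.   0.  81.]
flaphinge [ 477. -146.   62.] [-33.   0.  62.]
white (array([474., -55., 100.]), array([ 0.8,  0.1, -0.3, -1. ])) brown (array([ 529., -216.,  104.]), array([ 0.3,  0. , -0.1, -0.3]))
```

View pics/c2.png

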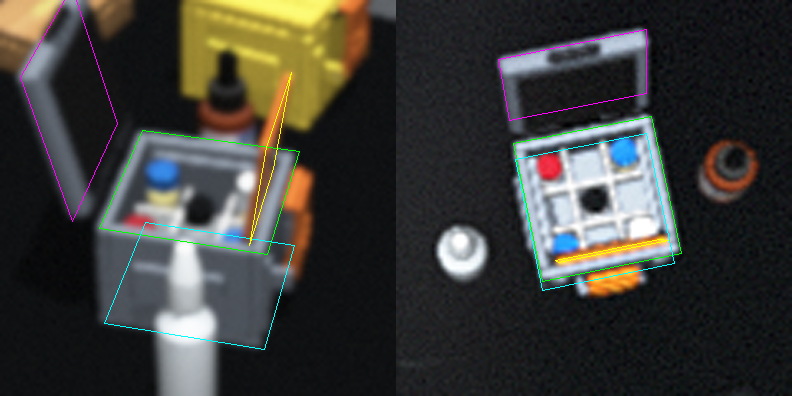

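The case fit is good: centre (509,-139), yaw 0.229, lid at about 1.82 rad, flap at about 1.68 rad, residuals around 1 px. The bottles stand at case y ≈ +90 and -80, clear of the centre line. I'm going in front of the flap with the gripper shut and aligned to the case.

```bash
python3 -m inch '[[[0,0,-6.7,0.013,0.045,0,1],[0,0,-6.8,0.013,0.045,0,1],[0,0,0,0.013,0.045,0,1],[0,0,0,0.013,0.045,0,1],[0,0,0,0.013,0.045,0,1]]]'; python3 -m inch '[[[0,0,0,0.013,0.045,0,1],[0,0,0,0.013,0.045,0,1],[0,0,0,0.013,0.045,0,1],[0,0,0,0.013,0.045,0,1],[0,0,0,0.010,0.042,0,1]]]'
```

```text
time_s: 2.4
tcp_pos: [367.2, -376.9, 250.5]
tool_rot: [3.141, -0.0, 0.228]
ft_force: [0.7, 0.1, 0.7]
width: 0.141
gripper_force: 0.0
time_s: 2.9
tcp_pos: [429.3, -154.7, 250.7]
tool_rot: [3.141, -0.001, 0.228]
ft_force: [0.4, -0.7, -0.5]
width: -0.0
gripper_force: 0.0
```

```bash
python3 -m inch '[[[0,0,0,0,0,-0.035,1],[0,0,0,0,0,-0.035,1],[0,0,0,0,0,-0.035,1],[0,0,0,0,0,-0.022,1],[0,0,0,0,0,0,1]]]'; cat >> h.py <<'E'
TH=[508.9,-138.6,.2286]
def tip():
    s=observe();p=s["tcp_pos"];d=np.array(p[:2])-TH[:2];c,n=np.cos(TH[2]),np.sin(TH[2])
    print(s["time_s"],"tip case",np.round([c*d[0]+n*d[1],-n*d[0]+c*d[1],p[2]-19],1),"F",np.round(s["ft_force"],1))
E
python3 - <<'E'
from h import *
tip();draw(TH,1.82,1.68,"pics/c3.png")
E
```

```text
time_s: 3.4
tcp_pos: [426.7, -155.1, 120.0]
tool_rot: [-3.136, 0.005, 0.228]
ft_force: [0.1, 0.0, 0.0]
width: 0.003
gripper_force: 0.0
3.4 tip case [-83.8   2.6 101. ] F [0.1 0.  0. ]
```

View pics/c3.png

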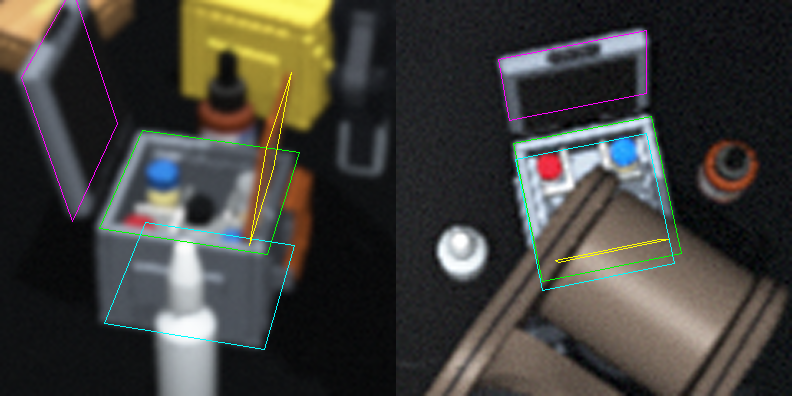

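The fingertip stands in front of the flap at side-crop (360,170), as computed. Now I push the flap along its arc.

```bash
python3 -m inch '[[[0,0,0,0.029,0.007,0,1],[0,0,0,0.008,0.002,0,1],[0,0,0,0.013,0.003,0,1],[0,0,0,0.011,0.0025,-0.005,1],[0,0,0,0.009,0.002,-0.008,1]]]'; python3 -m inch '[[[0,0,0,0.006,0.0015,-0.010,1],[0,0,0,0.002,0.0005,-0.007,1],[0,0,0,0.001,0,-0.004,1],[0,0,0,0,0,0,1],[0,0,0,0,0,0,1]]]';python3 -c "
from h import *
tip()"
```

```text
time_s: 4.0
tcp_pos: [500.5, -140.4, 111.1]
tool_rot: [3.14, -0.002, 0.228]
ft_force: [0.4, -0.0, 0.1]
width: -0.003
gripper_force: 0.4
time_s: 4.5
tcp_pos: [507.5, -138.1, 89.0]
tool_rot: [-3.141, 0.001, 0.228]
ft_force: [0.3, -0.5, -0.2]
width: -0.0
gripper_force: 0.0
4.5 tip case [-1.2  0.8 70. ] F [ 0.3 -0.5 -0.2]
```

```bash
python3 -m inch '[[[0,0,0,0,0,-0.003,1],[0,0,0,0,0,-0.002,1],[0,0,0,0,0,-0.001,1],[0,0,0,0,0,-0.001,1],[0,0,0,0,0,0,1]]]';python3 - <<'E'
from h import *
tip();draw(TH,1.82,0,"pics/c4.png")
E
```

```text
time_s: 5.0
tcp_pos: [508.1, -138.3, 83.0]
tool_rot: [3.142, 0.0, 0.228]
ft_force: [-1.2, 0.3, 4.5]
width: 0.002
gripper_force: 2.2
5.0 tip case [-0.7  0.5 64. ] F [-1.2  0.3  4.5]
```

View pics/c4.png

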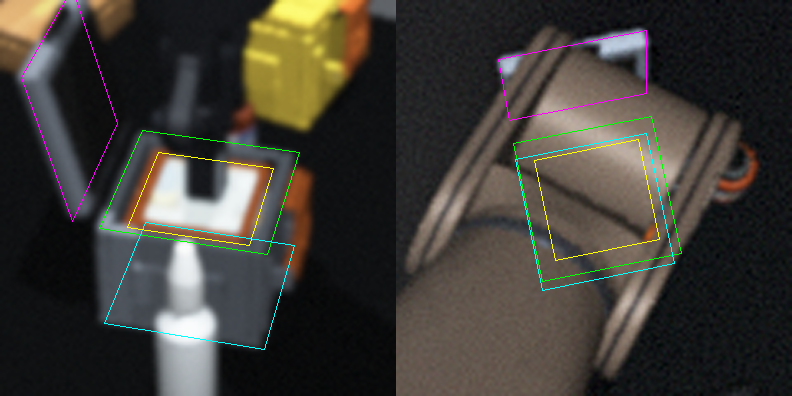

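The flap lies flat: in the side crop its orange frame matches the yellow outline, with 4.5 N at a tip height of 64 mm. I give it one firm press, then lift and cross over behind the lid.

```bash
python3 -m inch '[[[0,0,0,0,0,-0.001,1],[0,0,0,0,0,-0.001,1],[0,0,0,0,0,0,1],[0,0,0,0,0,0,1],[0,0,0,0,0,0,1]]]'; python3 -m inch '[[[0,0,0,0,0,0.010,1],[0,0,0,0,0,0.035,1],[0,0,0,0,0,0.035,1],[0,0,0,0,0,0.035,1],[0,0,0,0,0,0.035,1]]]';python3 - <<'E'
from h import *
tip();g=get_image("top");get_image("side")
print([(d["position"],d["conf"]) for n in("side","top") for d in landmark_of(n,"flap_edge")][:4],proj("side",W(TH,flappt(0))),proj("top",W(TH,flappt(0))))
E
```

```text
time_s: 5.6
tcp_pos: [508.2, -138.4, 82.8]
tool_rot: [-3.141, 0.001, 0.229]
ft_force: [-5.9, 2.6, 15.3]
width: 0.005
gripper_force: 7.6
time_s: 6.1
tcp_pos: [507.7, -138.0, 231.3]
tool_rot: [-3.141, 0.0, 0.228]
ft_force: [0.8, -0.4, 0.1]
width: -0.002
gripper_force: 0.0
6.1 tip case [ -1.1   0.9 212.3] F [ 0.8 -0.4  0.1]
[([322.7, 240.9], 0.73)] [326.00823877 239.64615025] [333.21647352 240.80404968]
```

```bash
python3 -m inch '[[[0,0,0,0.040,0.009,0,1],[0,0,0,0.040,0.009,0,1],[0,0,0,0.040,0.009,0,1],[0,0,0,0,0,0,1],[0,0,0,0,0,-0.020,1]]]'; python3 -m inch '[[[0,0,0,0,0,-0.025,1],[0,0,0,0,0,-0.025,1],[0,0,0,0,0,-0.004,1],[0,0,0,0,0,0,1],[0,0,0,0,0,0,1]]]';python3 - <<'E'
from h import *
tip();draw(TH,1.82,0,"pics/c5.png")
E
```

```text
time_s: 6.8
tcp_pos: [629.3, -111.0, 210.2]
tool_rot: [3.141, -0.001, 0.229]
ft_force: [0.4, -0.1, 1.2]
width: 0.004
gripper_force: 0.0
time_s: 7.3
tcp_pos: [628.2, -111.4, 157.2]
tool_rot: [3.141, -0.001, 0.228]
ft_force: [1.6, 0.6, 0.3]
width: 0.001
gripper_force: 0.0
7.3 tip case [122.4  -0.6 138.2] F [1.6 0.6 0.3]
```

View pics/c5.png

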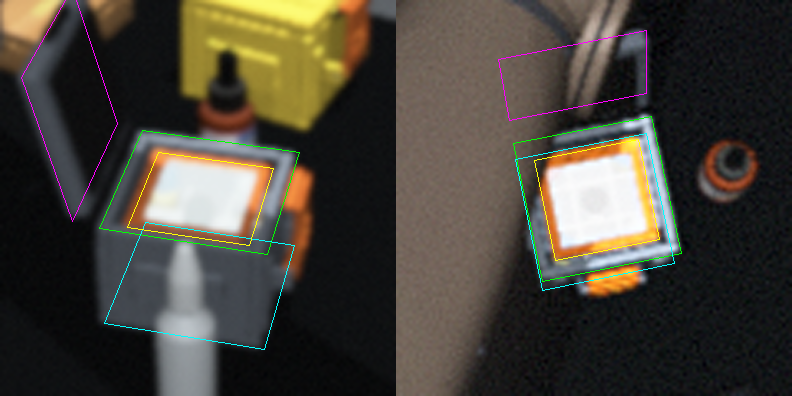

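The flap stays flat under no load. Now I push the lid forward from behind.

```bash
python3 -m inch '[[[0,0,0,-0.026,-0.006,0,1],[0,0,0,-0.0205,-0.005,0.002,1],[0,0,0,-0.013,-0.003,0.003,1],[0,0,0,-0.014,-0.003,0,1],[0,0,0,-0.0136,-0.003,-0.004,1]]]'; python3 -c "
from h import *
tip()"; python3 -m inch '[[[0,0,0,-0.0127,-0.003,-0.007,1],[0,0,0,-0.011,-0.0026,-0.009,1],[0,0,0,-0.009,-0.002,-0.011,1],[0,0,0,-0.006,-0.0014,-0.010,1],[0,0,0,0,0,0,1]]]';python3 -c "
from h import *
tip()"
```

```text
time_s: 7.9
tcp_pos: [541.8, -131.7, 159.5]
tool_rot: [3.139, -0.004, 0.228]
ft_force: [2.2, 0.0, 0.5]
width: -0.004
gripper_force: 0.8
7.9 tip case [ 33.6  -0.7 140.5] F [2.2 0.  0.5]
time_s: 8.4
tcp_pos: [500.1, -139.6, 117.9]
tool_rot: [-3.138, 0.004, 0.227]
ft_force: [-0.1, -0.3, 0.4]
width: 0.002
gripper_force: 0.0
8.4 tip case [-8.8  1.  98.9] F [-0.1 -0.3  0.4]
```

```bash
python3 -m inch '[[[0,0,0,0,0,0.020,1],[0,0,0,-0.014,-0.0033,0,1],[0,0,0,-0.014,-0.0033,0,1],[0,0,0,0,0,-0.008,1],[0,0,0,0,0,-0.008,1]]]'; python3 -c "
from h import *
tip()"; python3 -m inch '[[[0,0,0,0,0,-0.004,1],[0,0,0,0,0,-0.004,1],[0,0,0,0,0,-0.004,1],[0,0,0,0,0,0,1],[0,0,0,0,0,0,1]]]';python3 - <<'E'
from h import *
tip();draw(TH,0.1,0,"pics/c6.png")
E
```

```text
time_s: 8.9
tcp_pos: [473.2, -146.7, 123.1]
tool_rot: [-3.141, 0.001, 0.227]
ft_force: [0.5, 0.2, 0.0]
width: -0.001
gripper_force: 0.0
8.9 tip case [-36.6   0.2 104.1] F [0.5 0.2 0. ]
time_s: 9.4
tcp_pos: [474.4, -146.7, 112.2]
tool_rot: [-3.142, -0.0, 0.228]
ft_force: [-0.0, -0.4, -0.9]
width: 0.001
gripper_force: 0.0
9.4 tip case [-35.5  -0.1  93.2] F [-0.  -0.4 -0.9]
```

View pics/c6.png

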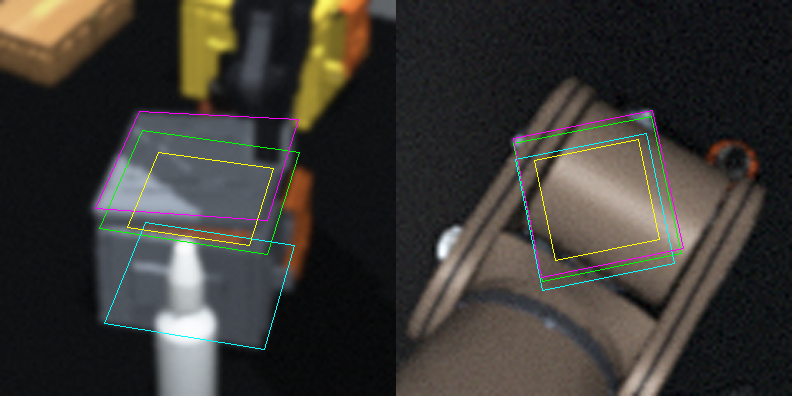

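The lid is over at about 0.1 rad, with its front edge under the fingertip at side-crop (270,155). Now I press.

```bash
python3 -m inch '[[[0,0,0,0,0,-0.003,1],[0,0,0,0,0,-0.002,1],[0,0,0,0,0,-0.002,1],[0,0,0,0,0,-0.002,1],[0,0,0,0,0,0,1]]]'; python3 -m inch '[[[0,0,0,0,0,-0.001,1],[0,0,0,0,0,-0.001,1],[0,0,0,0,0,-0.001,1],[0,0,0,0,0,0,1],[0,0,0,0,0,0,1]]]';python3 -c "
from h import *
tip()"
```

```text
time_s: 10.0
tcp_pos: [473.9, -146.5, 102.6]
tool_rot: [-3.141, 0.0, 0.228]
ft_force: [0.4, 0.1, -0.1]
width: 0.0
gripper_force: 0.0
time_s: 10.5
tcp_pos: [474.2, -146.8, 100.3]
tool_rot: [3.142, -0.0, 0.228]
ft_force: [-1.2, -0.4, 0.4]
width: -0.003
gripper_force: 0.2
10.5 tip case [-35.6  -0.1  81.3] F [-1.2 -0.4  0.4]
```

```bash
python3 -m inch '[[[0,0,0,0,0,-0.001,1],[0,0,0,0,0,-0.0005,1],[0,0,0,0,0,-0.0005,1],[0,0,0,0,0,0,1],[0,0,0,0,0,0,1]]]';python3 -c "
from h import *
tip()"; python3 -m inch '[[[0,0,0,0,0,-0.0005,1],[0,0,0,0,0,-0.0005,1],[0,0,0,0,0,-0.0005,1],[0,0,0,0,0,0,1],[0,0,0,0,0,0,1]]]';python3 -c "
from h import *
tip()"
```

```text
time_s: 11.0
tcp_pos: [474.4, -146.9, 100.1]
tool_rot: [-3.141, 0.001, 0.228]
ft_force: [-4.7, 1.7, 10.6]
width: 0.003
gripper_force: 5.3
11.0 tip case [-35.5  -0.2  81.1] F [-4.7  1.7 10.6]
time_s: 11.5
tcp_pos: [474.4, -146.9, 99.9]
tool_rot: [-3.141, 0.002, 0.229]
ft_force: [-8.0, 3.1, 17.7]
width: 0.001
gripper_force: 9.1
11.5 tip case [-35.5  -0.3  80.9] F [-8.   3.1 17.7]
```

There is a hard stop at 81 mm, the height of a shut lid. I lift clear and check.

```bash
python3 -m inch '[[[0,0,0,0,0,0.010,1],[0,0,0,0,0,0.035,1],[0,0,0,-0.010,-0.02,0.04,1],[0,0,0,-0.015,-0.04,0.02,1],[0,0,0,-0.015,-0.045,0,1]]]';python3 -m inch '[[[0,0,0,-0.015,-0.045,0,1],[0,0,0,-0.015,-0.045,0,1],[0,0,0,-0.015,-0.045,0,1],[0,0,0,0,0,0,1],[0,0,0,0,0,0,1]]]';python3 - <<'E'
from h import *
tip();draw(TH,0,0,"pics/c7.png")
for n in("side","top"):print(n,proj(n,W(TH,lidpt(0))).round(1),[(np.round(d["position"],1),round(d["conf"],2)) for d in landmark_of(n,"lid_edge")][:3])
E
```

```text
time_s: 12.0
tcp_pos: [435.8, -253.6, 206.5]
tool_rot: [3.134, -0.006, 0.231]
ft_force: [0.5, -0.3, 0.1]
width: -0.001
gripper_force: 0.0
time_s: 12.5
tcp_pos: [388.6, -387.4, 201.4]
tool_rot: [-3.141, -0.0, 0.226]
ft_force: [-0.2, 0.8, -0.3]
width: -0.001
gripper_force: 0.0
12.5 tip case [-173.6 -215.1  182.4] F [-0.2  0.8 -0.3]
side [369.1 237.7] [(array([362.7, 239.9]), 0.73), (array([386.8, 179.1]), 0.7)]
top [341.1 276.3] [(array([341.5, 277.6]), 0.77), (array([435.5, 258. ]), 0.75)]
```

View pics/c7.png

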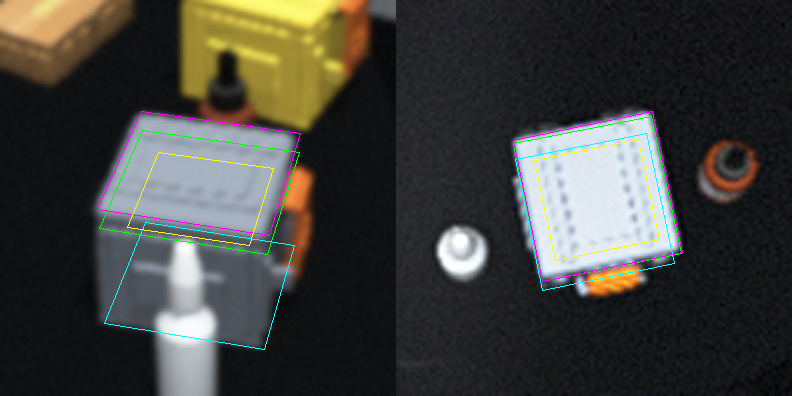

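The lid matches the shut outline in both views, the catch stands at its front (top-crop (612,282)), and both bottles are where they were. I'm handing in the job.

```bash
python3 -c "
from cell import *
print(sign_off())"
```

```text
the job is handed in; nothing more can be done
None
```

I folded the flap flat over the vials, then swung the lid over and pressed it shut. It stopped hard at its 81 mm shut height and stayed down after I lifted off, which indicates the catch snapped. The arm is clear and the job is handed in at about 13 s of the 40 s; no verdict came back.

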